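# Third hand at the rod-rack turntable

## Task

Turn the round assembly turntable by its steel peg, anticlockwise from above, right up to its stop, so that the plywood fence faces the robot. Then pick up the wooden rod-rest block with two prongs and press its flat back squarely and gently against the middle of the fence, upright, clear of the deck and no higher than the fence, so that the sprung fence stays pushed in about half-way (about 8 N), and finish while still holding it like that so I can tighten its prongs. Leave everything else on the bench where it is.

Things in the scene. Friction and masses are not known exactly. Their poses are not given: they have to be found in the camera images.
- turntable (a joint): angle of the turntable about its vertical axis, rad; it grows as the turntable turns anticlockwise seen from above. It starts between 0 and 0.4 and its end stop (home) is at 1.571. It has 0.28 N m of friction (about 2.3 N at the peg) and stays where it is left. At home a steel tab on the disc's rim meets a steel stop post of the base.
- fence (a joint): how far the sprung fence is pushed in, m: 0 at rest, 0.020 against its back stop. It slides horizontally on the turntable, straight away from its own face. Springs push back with 3 N at the start of the travel, 8 N half-way (0.010), 13 N at the end, i.e. 500 N/m. Two steel guide rods come out of the back of the wooden post behind it as it goes in.
- axis (a point): point on the turntable's vertical axis at the height of the deck's top face, 40 mm above the bench. The deck is a plywood disc of 260 mm diameter, 18 mm thick, on a black square base of 170 mm; base and turntable stand at a varied place and yaw. The axes of this point are those of the base: its x axis points the way the fence is to be pushed once the turntable is home (away from the robot, within about 17 degrees of world x).
- peg (a point): the plain steel peg standing near the deck's rim, by which the turntable is turned: upright cylinder of 18 mm diameter rising 45 mm above the deck, 125 mm from the axis. The point is on the peg's centre line, 28 mm above the deck and 17 mm below the peg's top. It can be pinched from above and led round.
- fence_face (a point): centre of the front face of the plywood fence, an upright board on the turntable, 120 mm wide, 66 mm high (from 4 to 70 mm above the deck), 12 mm thick. Its x axis points into the board (the way it is pushed), y along the board, z up; the point moves with the board and lies 37 mm above the deck. With the turntable home and the fence at rest it lies 20 mm beyond the turntable's axis. Behind the board is a fixed wooden post 50 mm high.
- rest_centre (a point): centre of the rod-rest block with TWO prongs: wood, 44 mm (x) by 40 mm (y) by 50 mm high, 0.1 to 0.2 kg, standing upright on the bench. Its x axis points out of its flat back, the face to be pressed on the fence; two black prongs 26 mm apart stick 29 mm out of the opposite (-x) face, 11 mm above the centre, their tips turned up but lower than the block's top. It can be gripped from above across the 40 mm (along its y).
- rest_back (a point): centre of the flat back face of the two-pronged block, 22 mm from its centre along its x axis.
- single_centre (a point): bystander: centre of a wooden block of the same size (44 x 40 x 50 mm) with only ONE black prong. The three blocks may stand in any of three places.
- plain_centre (a point): bystander: centre of a plain wooden block, 44 x 40 x 62 mm high, without prongs.
- screwdriver_grip (a point): bystander: handle of a screwdriver lying on the bench.
- spool: bystander: grey line spool, 52 mm diameter, 32 mm high; origin under its centre.
- jar: bystander: glass jar with steel lid, 60 mm diameter, 75 mm high; origin under its centre.
- tin: bystander: flat aluminium tin 60 x 90 x 22 mm; origin under its centre.
- mug: bystander: steel mug, 76 mm diameter, 85 mm high; origin under its centre.
Things that resemble listed ones, but are neither listed nor needed, are in the scene too. Leave any pink or yellow look-alike of the part that bears rest_centre alone.

How it is judged (in metres and radians):
On the way:
1. the turntable has been turned home to its stop before the block is picked up (value of joint turntable above 1.5 rad and height (world z) of rest_centre below 0.035 m), for 0.2 s.
At the end, for the whole second after the job is handed in: Turntable home (over 1.50 rad); block held in the fingers, upright and square (0.12 rad), back on the fence (5 mm), centred to 15 mm, underside 1.5 mm or more over the deck, top at most 3 mm over the fence; fence in by 4 to 16.5 mm, pressed by 4.5 to 12 N, block at rest (under 10 mm/s) (value of joint turntable above 1.5 rad and value of joint fence between 0.004 and 0.0165 m and contact force between rest and fence between 4.5 and 12 N and x of rest_back in the frame of fence_face between -0.005 and 0.005 m and y of rest_back in the frame of fence_face between -0.015 and 0.015 m and z of rest_centre in the frame of axis between 0.0265 and 0.048 m and angle between rest_centre's own z axis and vertical below 0.12 rad and angle between the x axis of rest_centre and the x axis of fence_face, either way round below 0.12 rad and contact force between rest and the fingers above 3 N and linear speed of rest below 0.01 m/s); the arm keeps its last pose, push and grip.
It fails at once if the block is pressed on the fence with more than 30 N (contact force between rest and fence above 30 N).
It fails at once if another loose thing on the bench is moved by more than 30 mm (distance of any of single_centre, plain_centre, screwdriver_grip, spool, jar, tin, mug from where it was at the start of the episode above 0.03 m).
It also fails if it takes over 58 s, if anything falls off the work surface, if the arm or the gripper's body presses on something with over 40 N, if the wrist force passes 120 N, or if a joint passes its speed limit or range.

## Robot

A 6-joint arm with a two-finger parallel gripper is mounted at the origin on the work surface. World frame = base frame: x ahead of the robot, y to its left, z up, the work surface at z = 0. Lengths are in mm, angles in rad, forces in N, time in s.
With the tool pointing down it reaches from about 300 to 875 mm from the base axis. Payload 4.2 kg.
Tool frame: the origin (TCP) lies at the very end of the fingers, on their centre line; the grasp point (between the pads) lies 19 mm behind it; z points along the fingers, y is the direction in which the jaws open and shut (so a half turn about z gives the same grasp; the last joint's range is limited). The gripper opens to 85 mm and grips with 20 to 120 N. Pads are 22 mm wide; open, the fingers measure 114 mm over their backs; the gripper's body (76 mm by 85 mm) begins 54 mm behind the grasp point. The pads swing forward as they close: fully open they stand 13 mm farther back than shut.
Start: joints at [-1.2, 0.32, 1.565, -0, 1.257, -0.02], TCP at [219.038, -531.661, 231.338] pointing down, gripper open.
Joint ranges: [-3.11, 3.11], [-0.84, 2.01], [0.21, 2.61], [-1.34, 4.49], [0.05, 2.63], [-2.56, 2.56]. Speed limits (rad/s): [2.57, 2.57, 3.14, 3.14, 3.14, 3.14].

## Interface

Orientations are given as a rotation vector (axis times angle).
In Python, from plant import * gives the robot as it stands. Calls block until the motion is done:
- move_ptp(position, orientation): joint-space move of the TCP to a pose.
- move_l(position, feed=150, attitude=None, f_stop=None): straight line of the TCP; attitude=None keeps the orientation; feed is the mean speed in mm/s. With f_stop (N) it stops when the force on the tool has changed by that much, and returns True; else False.
- move_j(angles): joint-space move.
- gripper_to(opening, squeeze=None): finger opening in mm; squeeze is the grip in N (None keeps the last); returns when the fingers have stopped.
- sleep(seconds).
- inverse_kinematics(position, orientation): joint angles nearest the present ones, or None.
- state(): the state.
- read_camera(name): name is "side" or "top" or "wrist"; returns a dict with "image" (480x640x3 uint8, blue, green, red), "vfov" (degrees; the focal length in pixels is half the picture's height over the tangent of half this angle, whatever the lens; pixels are square), "cx", "cy" (the principal point, pixels), "k1" (the pictures are not rectified: a ray, as slopes to the right and down, at radius r is drawn at 1 + k1 r^2 times it, then the intrinsics apply), "extrinsics" (4x4, takes a point from world to camera coordinates). Camera axes: x right, y up, looking along -z (the intrinsics and any distortion apply to the point x, -y, -z); pixel columns grow to the right and rows downward; lengths in mm; the calibration is good to about 2 mm. A picture is of the moment at which its call begins. There is no depth.
A pose or a line that the arm cannot do raises IKError and nothing moves.
- job_done(): hands the job in, once; it reports no verdict.
Trained networks look in a picture, given as the dict that the camera call returned (one of the last four; its "shot" number tells which), for a name from the list of things; names that differ only in an ending like _2 or _b are one class to them, and where a whole thing is asked for, a point or a joint stands for the part that bears it (a point fixed in the world has none). Each returns a list of dicts, best first, with "score" (0 to 1); they miss things now and then, are a little off and sometimes report something else, mostly with a low value. They report only what shows in the picture. A call takes as long as a camera call. They do not tell look-alikes from the thing itself.
- boxes_of(picture, name): "location" ([x, y, z] in mm, in world coordinates, good to about 4 mm: the middle of the surface that is visible of it).
The state is a dict: "time": time; "q": joint angles; "qd": joint speeds; "effort": joint torques, N m; "ee_pos": TCP position; "tcp_rot": TCP orientation; "wrist_force": force on the tool from outside, world axes, zero at the start; "ft_torque": the same for the moment, N m; "width": finger opening in mm.
Only numpy, scipy, OpenCV 4.12 (cv2) and the standard library are available. Lean on these libraries where they do the work, as an engineer would, in place of code of your own. Each camera call takes 0.05 s, during which the arm holds its last target. There are 200 camera calls.

## Working session

There is one attempt and no reset: what is moved stays moved. The work goes in short steps, each a Python script; the robot and the scene stay as the last script left them, time stands still between calls to the robot, and variables do not carry over. Pictures are saved under pics/ and viewed, about 8 in all and at most 12, crops included, and the job is handed in when it is done.

```bash
mkdir -p pics; ls; cat > h.py <<'E'
from plant import *
import numpy as np, cv2
from scipy.spatial.transform import Rotation as R
def cam(n,save=None):
    p=read_camera(n)
    if save: cv2.imwrite('pics/'+save+'.png',p['image'])
    return p
def f_of(p): return 240/np.tan(np.radians(p['vfov'])/2)
def ray(p,u,v):
    f=f_of(p); d=np.array([(u-p['cx'])/f,(v-p['cy'])/f]); s=d.copy()
    for _ in range(20): s=d/(1+p['k1']*(s@s))
    E=np.array(p['extrinsics']); Rm,t=E[:3,:3],E[:3,3]
    return -Rm.T@t, Rm.T@np.array([s[0],-s[1],-1])
def at_z(p,u,v,z):
    o,d=ray(p,u,v); return o+d*(z-o[2])/d[2]
def proj(p,X):
    E=np.array(p['extrinsics']); c=E[:3,:3]@np.asarray(X,float)+E[:3,3]
    s=np.array([c[0],-c[1]])/-c[2]; s=s*(1+p['k1']*(s@s))
    return s*f_of(p)+[p['cx'],p['cy']]
def down(jaw): # tool down, jaw axis (tool y) along world angle jaw
    y=np.array([np.cos(jaw),np.sin(jaw),0]); z=np.array([0,0,-1.]); x=np.cross(y,z)
    return R.from_matrix(np.c_[x,y,z]).as_rotvec()
E
python3 - <<'E'
from h import *
s=state(); print(s['time'],s['ee_pos'],s['tcp_rot'])
for c in('top','side'):
    p=cam(c,c+'0'); print(c,p['image'].shape,(-np.array(p['extrinsics'])[:3,:3].T@np.array(p['extrinsics'])[:3,3]).round())
    for n in('peg','fence_face','axis','rest_centre','single_centre','plain_centre','spool','jar','tin','mug','screwdriver_grip'):
        try: print(n,[(np.round(b['location']).tolist(),round(b['score'],2),proj(p,b['location']).round().tolist()) for b in boxes_of(p,n)])
        except Exception as e: print(n,e)
E
```

```text
pics
0.0 [ 218.84191832 -531.19138015  230.48221471] [-3.08009266e+00 -6.09598857e-01  5.05038889e-04]
top (480, 640, 3) [473. -14. 958.]
peg [([510.0, 138.0, 42.0], 0.64, [260.0, 258.0])]
fence_face [([520.0, 117.0, 107.0], 0.64, [266.0, 250.0])]
axis [([511.0, 142.0, 40.0], 0.62, [259.0, 257.0])]
rest_centre [([620.0, -321.0, 48.0], 0.91, [484.0, 199.0]), ([495.0, -108.0, 51.0], 0.83, [381.0, 262.0]), ([592.0, -200.0, 53.0], 0.76, [425.0, 214.0]), ([669.0, -103.0, 53.0], 0.6, [375.0, 177.0])]
single_centre [([592.0, -202.0, 52.0], 0.7, [426.0, 213.0]), ([422.0, -198.0, 45.0], 0.6, [426.0, 297.0]), ([370.0, -330.0, 17.0], 0.52, [489.0, 321.0])]
plain_centre [([526.0, -350.0, 60.0], 0.56, [503.0, 244.0]), ([679.0, 390.0, 48.0], 0.31, [140.0, 179.0])]
spool [([521.0, 114.0, 108.0], 0.48, [267.0, 250.0])]
jar [([326.0, 276.0, 80.0], 0.57, [188.0, 351.0])]
tin [([367.0, -328.0, 19.0], 0.8, [488.0, 323.0]), ([507.0, 139.0, 41.0], 0.31, [260.0, 259.0])]
mug [([683.0, 388.0, 48.0], 0.64, [141.0, 177.0]), ([746.0, -258.0, 24.0], 0.37, [447.0, 142.0]), ([591.0, -204.0, 52.0], 0.17, [427.0, 2
[... 536 characters left out ...]
 36.0], 0.8, [336.0, 197.0]), ([657.0, -90.0, 37.0], 0.77, [292.0, 206.0]), ([485.0, -90.0, 39.0], 0.71, [346.0, 230.0]), ([518.0, 120.0, 83.0], 0.67, [281.0, 256.0]), ([620.0, -316.0, 46.0], 0.58, [352.0, 170.0])]
single_centre [([414.0, -184.0, 35.0], 0.66, [390.0, 223.0])]
plain_centre [([522.0, -341.0, 43.0], 0.76, [386.0, 178.0])]
spool [([744.0, 9.0, 30.0], 0.6, [243.0, 215.0]), ([743.0, -251.0, 15.0], 0.44, [304.0, 175.0])]
jar [([315.0, 296.0, 59.0], 0.89, [306.0, 355.0])]
tin [([362.0, -324.0, 19.0], 0.74, [433.0, 208.0])]
mug [([672.0, 389.0, 53.0], 0.88, [149.0, 305.0])]
screwdriver_grip [([746.0, -254.0, 17.0], 0.65, [303.0, 174.0]), ([362.0, -324.0, 19.0], 0.58, [433.0, 208.0])]
```

View pics/top0.png

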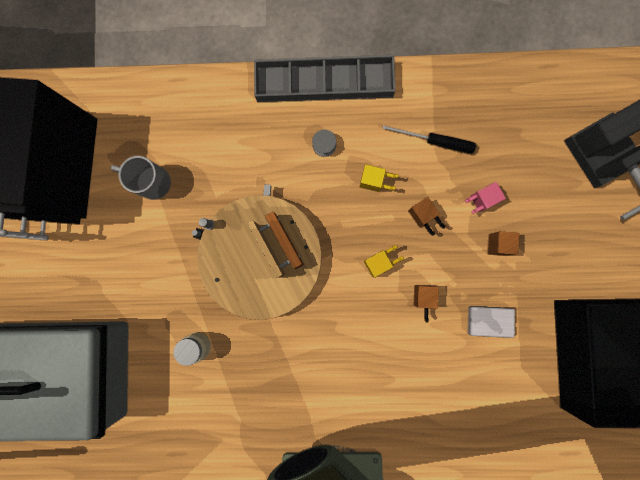

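```bash
python3 - <<'E'
import cv2,numpy as np
t=cv2.imread('pics/top0.png');s=cv2.imread('pics/side0.png')
a=cv2.resize(t[160:340,180:340],(533,600),interpolation=3)
cv2.imwrite('pics/tt.png',a)
b=cv2.resize(t[150:320,355:515],None,fx=2.5,fy=2.5,interpolation=3)
c=cv2.resize(s[155:255,270:430],None,fx=2.5,fy=2.5,interpolation=3)
c=np.vstack([c,np.zeros((b.shape[0]-c.shape[0],400,3),np.uint8)])
cv2.imwrite('pics/blk.png',np.hstack([b,c]))
E
```

```text
(no output)
```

View pics/tt.png

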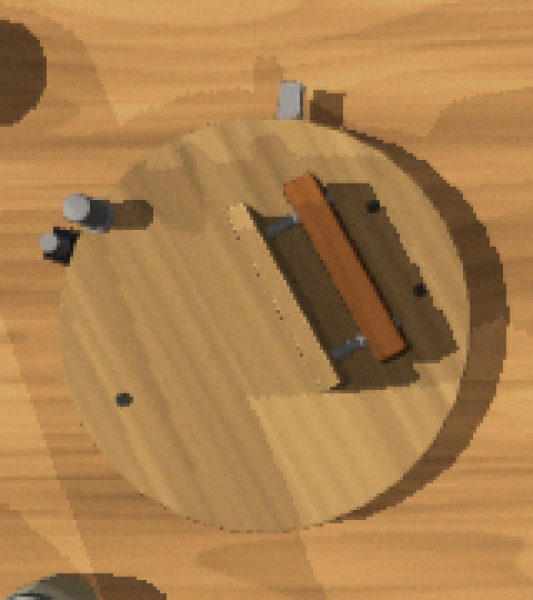

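View pics/blk.png

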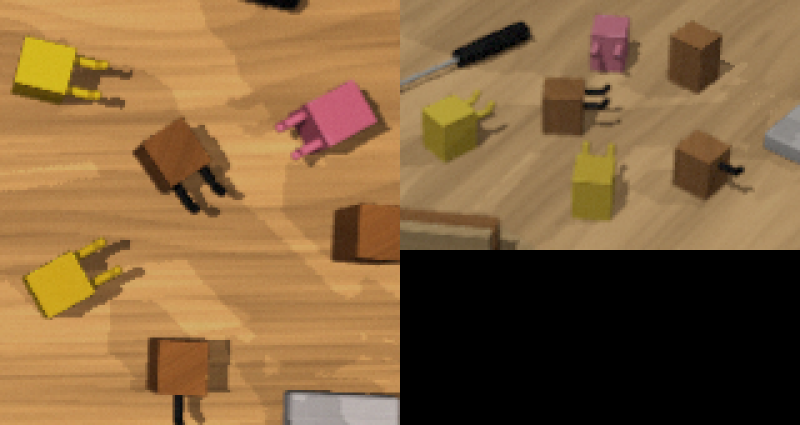

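The two-pronged block is the wooden one at top px (426,212). The single-pronged one is at (427,297), the plain one at (505,244), and the yellow and pink look-alikes are at (377,178), (381,262) and (488,197). The peg top is at px (203,222), with the stop post beside it at (195,233) and the tab at (267,190). I'll check the post's height in the side view.

```bash
python3 - <<'E'
import cv2,numpy as np
s=cv2.imread('pics/side0.png')
cv2.imwrite('pics/tts.png',cv2.resize(s[220:350,190:370],None,fx=4,fy=4,interpolation=3))
E
python3 - <<'E'
from h import *
p=cam('top')
ax=at_z(p,180+265*.3,160+325*.3,40);pg=at_z(p,203.1,222.2,85)
tab=at_z(p,180+291*.3,160+100*.3,35)
print('axis',ax,'peg',pg,np.linalg.norm((pg-ax)[:2]))
for z in(40,60,80):
  po=at_z(p,180+50*.3,160+243*.3,z)-ax;print(z,po,np.hypot(*po[:2]))
print('tab',tab-ax)
# rim points
for c in((60,325),(470,325),(265,119),(265,532)): print((at_z(p,180+c[0]*.3,160+c[1]*.3,40)).round(1))
# fence top edge ends z=110 
for c in((232,210),(333,389),(250,207),(342,383)): print('fence',at_z(p,180+c[0]*.3,160+c[1]*.3,110).round(1))
# block top corners z=50, px in blk crop /2.5
for c in((147,157),(180,118),(210,155),(172,186),(187,209),(217,194)): print('blk',at_z(p,355+c[0]/2.5,150+c[1]/2.5,50).round(1))
E
```

```text
axis [509.9287605  140.22412573  40.        ] peg [580.77342925 244.85981666  85.        ] 126.36294910278647
40 [ 54.27827998 135.11765926   0.        ] 145.61220251412806
60 [ 52.28987815 128.81745226  20.        ] 139.02577949839727
80 [ 50.30147632 122.51724527  40.        ] 132.44136026648286
tab [142.03349117 -17.16301013  -5.        ]
[512.6 269.1  40. ]
[507.3  12.6  40. ]
[639.4 138.9  40. ]
[382.3 141.5  40. ]
fence [574. 147. 110.]
fence [469.7  89.7 110. ]
fence [575.5 136.5 110. ]
fence [473.   84.5 110. ]
blk [ 594.2 -178.5   50. ]
blk [ 625.5 -206.2   50. ]
blk [ 594.6 -229.3   50. ]
blk [ 570.  -197.9   50. ]
blk [ 550.9 -209.2   50. ]
blk [ 562.6 -233.7   50. ]
```

View pics/tts.png

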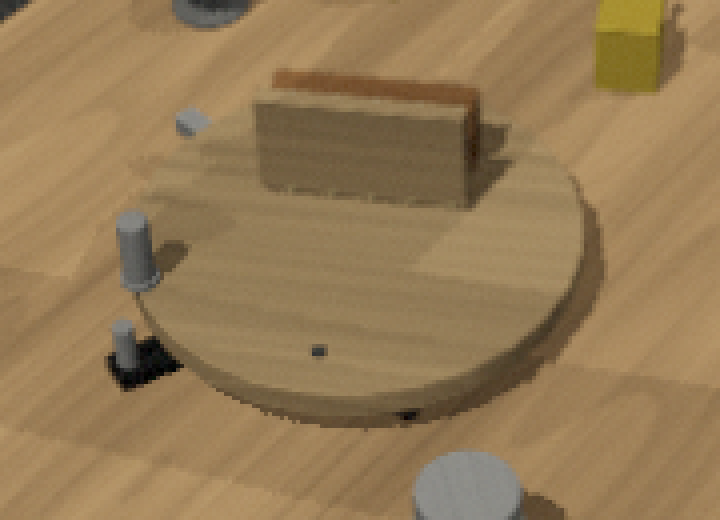

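Geometry is consistent (peg radius 126 mm). The stop post is low, about deck height. I'll pinch the peg tangentially, TCP z≈58, and lead it round.

```bash
cat > turn.py <<'E'
from h import *
ax=np.array([510,140.2]); a0=np.arctan2(104.6,70.8); r=125
P=lambda a,z:[ax[0]+r*np.cos(a),ax[1]+r*np.sin(a),z]
for off in(np.pi/2,-np.pi/2):
    i=[inverse_kinematics(P(a,58),down(a+off)) for a in(a0,a0+1.35)]
    print(off,[None if k is None else np.round(k,2) for k in i])
    if all(k is not None for k in i) and abs(i[0][5]-i[1][5])<2: break
else: raise SystemExit
gripper_to(50,20)
move_ptp(P(a0,170),down(a0+off))
move_l(P(a0,58),150)
gripper_to(0,20); s=state(); print('w',s['width'],s['ee_pos'],s['time'],s['wrist_force'])
a=a0; n=0
while a<a0+1.6:
    a+=0.1
    hit=move_l(P(a,58),90,attitude=down(a+off),f_stop=14)
    s=state(); e=s['ee_pos'][:2]-ax; print(round(a-a0,2),round(np.arctan2(e[1],e[0])-a0,3),round(np.hypot(*e),1),np.round(s['wrist_force'],1),hit)
    if hit: break
print(s['time'],s['width'])
E
python3 turn.py
```

```text
1.5707963267948966 [array([ 0.38,  0.55,  1.66, -0.  ,  0.93, -2.17]), None]
-1.5707963267948966 [array([0.38, 0.55, 1.66, 0.  , 0.93, 0.97]), array([ 0.48,  0.36,  2.01, -0.  ,  0.77, -0.28])]
w 17.3414120739668 [580.45240791 244.03414492  59.08923161] 5.9833 [-1.64372604  0.69181415  4.56125497]
0.1 0.103 125.5 [-1.7  1.1  5.9] False
0.2 0.202 125.4 [-0.6  0.1  5.4] False
0.3 0.301 125.4 [-2.2  0.4  6.6] False
0.4 0.401 125.3 [-2.6  0.1  6.2] False
0.5 0.5 125.1 [-0.7 -0.6  6.4] False
0.6 0.599 125.0 [-1.7 -1.2  5.9] False
0.7 0.699 124.8 [-0.5 -1.2  5.8] False
0.8 0.799 124.7 [-0.8 -1.6  7.3] False
0.9 0.898 124.4 [ 0.  -2.   7.3] False
1.0 0.998 124.2 [ 0.9 -3.1  6.7] False
1.1 1.097 124.0 [ 1.  -3.1  6.8] False
1.2 1.196 123.7 [ 1.8 -3.9  6.2] False
1.3 1.217 123.4 [1.9 2.  1.4] True
9.6917 17.64044792342613
```

Stop met at 1.217 rad of turn (so start was 0.354, in range). Release and retreat, then look.

```bash
python3 - <<'E'
from h import *
e=state()['ee_pos']; gripper_to(45); move_l([e[0],e[1],190],200)
move_ptp([585,-200,260],down(0.73)); gripper_to(85)
s=state();print(s['time'],s['ee_pos'],R.from_rotvec(s['tcp_rot']).as_matrix().round(2).tolist(),s['q'])
p=cam('top','top1'); w=cam('wrist','w1')
for n in('rest_centre',): print([(np.round(b['location']).tolist(),round(b['score'],2),proj(w,b['location']).round().tolist()) for b in boxes_of(w,n)])
t=cv2.resize(p['image'][180:330,180:340],None,fx=3,fy=3,interpolation=3)
t=np.vstack([t,np.zeros((30,480,3),np.uint8)])
cv2.imwrite('pics/both1.png',np.hstack([t,cv2.resize(w['image'],(320,240)).repeat(1,0)]) if 0 else t)
E
```

```text
13.0667 [ 585.02934081 -199.79752666  260.0386756 ] [[-0.67, 0.74, 0.0], [0.74, 0.67, -0.0], [-0.0, 0.0, -1.0]] [-3.47698722e-01  3.73422220e-01  1.41086050e+00 -4.66695553e-06
  1.35726722e+00 -1.07800517e+00]
[([624.0, -320.0, 48.0], 0.9, [278.0, 305.0]), ([663.0, -99.0, 52.0], 0.75, [441.0, 190.0]), ([495.0, -111.0, 50.0], 0.74, [313.0, 81.0]), ([590.0, -202.0, 50.0], 0.58, [323.0, 215.0])]
```

View pics/both1.png

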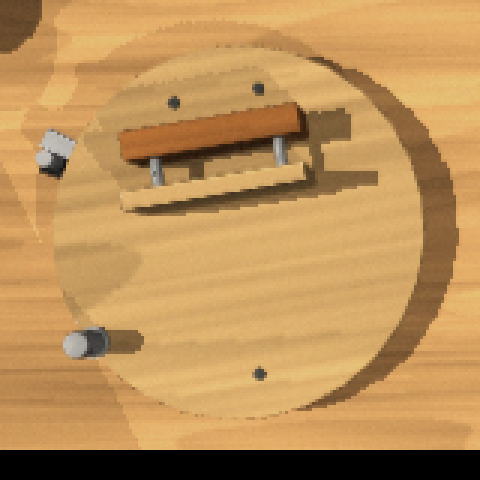

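View pics/w1.png

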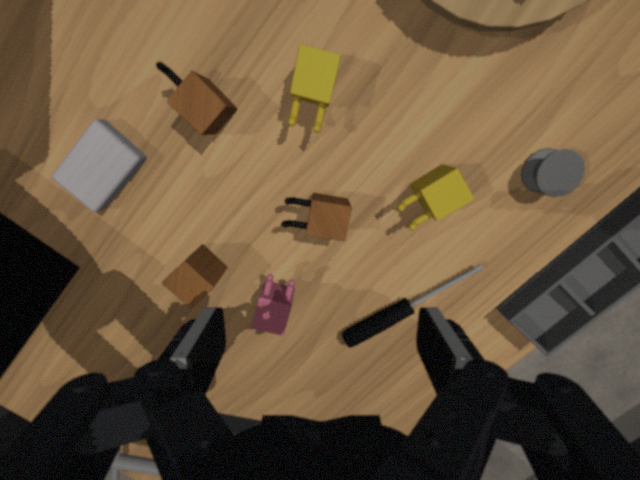

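Tab meets post: home. Now an enlarged crop confirming the two-pronged wooden block at wrist px (325,216).

```bash
python3 - <<'E'
from h import *
w=cv2.imread('pics/w1.png'); cv2.imwrite('pics/w1c.png',cv2.resize(w[180:255,270:370],None,fx=8,fy=8,interpolation=3))
E
```

```text
(no output)
```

View pics/w1c.png

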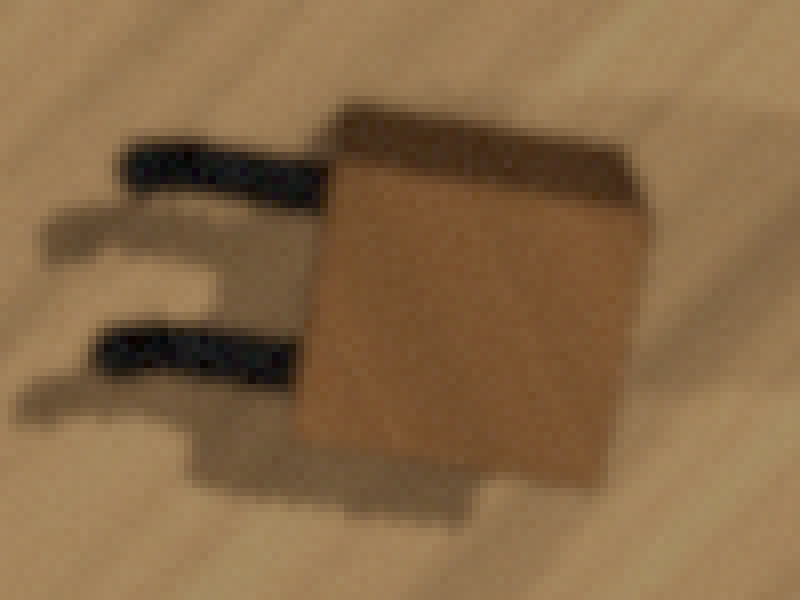

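```bash
python3 - <<'E'
from h import *
w=read_camera('wrist'); p=read_camera('top')
c=np.array([at_z(w,270+u/8-.4,180+v/8-.4,50)[:2] for u,v in((335,162),(643,207),(603,490),(297,435))])
print(c.round(1),'centre',c.mean(0)); 
dx=(c[1]+c[2]-c[0]-c[3]); dy=(c[0]+c[1]-c[2]-c[3])
print('len',np.linalg.norm(dx)/2,np.linalg.norm(dy)/2,'yaw',np.degrees(np.arctan2(*dx[::-1])),np.degrees(np.arctan2(*dy[::-1])))
print('top-cam blk centre',np.mean([[594.2,-178.5],[625.5,-206.2],[594.6,-229.3],[570,-197.9]],0))
f=[at_z(p,180+u/3,180+v/3,110)[:2] for u,v in((122,211),(309,180),(121,194),(305,163))]
print('fence',np.round(f,1),[np.degrees(np.arctan2(*(f[i+1]-f[i])[::-1])) for i in(0,2)])
print('mid face',(f[0]+f[1])/2, 'pred',np.array([510,140.2])+20*np.array([np.cos(.148),np.sin(.148)]))
o=[at_z(p,180+u/3,180+v/3,90)[:2] for u,v in((121,132),(297,103))]
print('post',np.degrees(np.arctan2(*(o[1]-o[0])[::-1])))
E
```

```text
[[ 569.5 -198.3]
 [ 604.2 -175.4]
 [ 627.5 -208. ]
 [ 590.7 -230.3]] centre [ 597.97302063 -202.98880991]
len 42.32903323461822 39.2066208407294 yaw 32.307187647465426 124.53199789657315
top-cam blk centre [ 596.075 -202.975]
fence [[522.4 203.4]
 [539.8  82.8]
 [533.4 204. ]
 [550.7  85.2]] [np.float64(-81.8333330347465), np.float64(-81.70031442798611)]
mid face [531.09846314 143.13550138] pred [529.78135953 143.14920586]
post -81.97125541710248
```

```bash
cat > pick.py <<'E'
from h import *
b=np.array([597.2,-203]); yaw=np.radians(33.5); psi=np.radians(8.25)
for off in(np.pi/2,-np.pi/2):
    i=[inverse_kinematics([*b,12],down(yaw+off)),inverse_kinematics([470,134,62],down(psi+off))]
    print(off,[None if k is None else np.round(k,2) for k in i])
    if all(k is not None for k in i): break
gripper_to(64,60)
move_ptp([*b,120],down(yaw+off))
print('hit',move_l([*b,10],120,f_stop=15))
gripper_to(0,60); s=state(); print(s['width'],s['ee_pos'],s['wrist_force'],s['time'])
move_l([*b,170],150); s=state(); print(s['width'],s['ee_pos'],s['wrist_force'],s['time'])
n=np.array([np.cos(psi),np.sin(psi)]); face=np.array([530.4,143.1])
st=face-n*(22+45)
move_ptp([*st,170],down(psi+off))
move_l([*st,62],120); s=state(); print(s['width'],s['ee_pos'],s['wrist_force'],s['time'])
w=cam('wrist','w2'); p=cam('top','top2');c=cam('side','side2')
a=cv2.resize(p['image'][190:310,190:330],(467,400),interpolation=3)
d=cv2.resize(c['image'][220:340,220:340],(333,333),interpolation=3); d=np.vstack([d,np.zeros((67,333,3),np.uint8)])
cv2.imwrite('pics/v2.png',np.hstack([a,d]))
E
python3 pick.py
```

```text
1.5707963267948966 [array([-0.35,  0.61,  1.7 , -0.  ,  0.84, -2.5 ]), array([ 0.25,  0.37,  1.99, -0.  ,  0.79, -1.46])]
hit False
39.322791832816606 [ 597.85481649 -203.24817442   11.01420998] [-0.74333489  0.83005419  4.05572929] 16.35
39.41185950199341 [ 596.4745903  -202.74007344  168.75799343] [-0.05488033  0.15996075 -2.28327583] 17.5667
39.31325103694006 [464.76907293 133.53567789  62.5497503 ] [-0.31991438  0.51470002 -0.86523463] 19.975
```

View pics/v2.png

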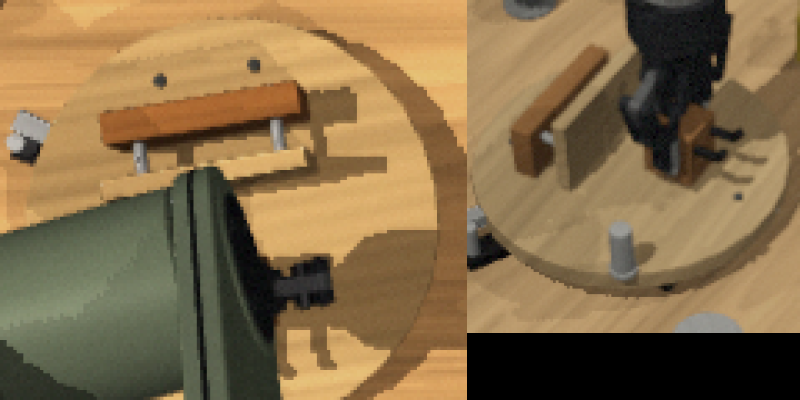

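Held upright, prongs away from the fence. The table is still home. Now press with force feedback.

```bash
cat > press.py <<'E'
from h import *
psi=np.radians(8.25); n=np.array([np.cos(psi),np.sin(psi)]); face=np.array([530.4,143.1])
st=face-n*22
def go(d,v): move_l([*(st+n*d),62.5],v)
def F():
    sleep(.15); return -np.mean([(sleep(.02),state()['wrist_force'][:2]@n)[1] for _ in range(5)])
go(-12,60); f0=F(); print('f0',f0)
d=-12
while d<22:
    d+=2 if True else 0; go(d,15); f=F()-f0; s=state()
    print(d,round((s['ee_pos'][:2]-st)@n,2),round(s['ee_pos'][2],1),round(f,2))
    if f>6.6: break
if f<7.6: d+=(8-f)/.5*.9; go(d,10); print(d,F()-f0)
s=state(); print(s['time'],s['ee_pos'],s['width'],s['wrist_force'],np.array(s['ft_torque']).round(2))
w=cam('wrist','w3');c=cam('side','side3');p=cam('top','top3')
d=cv2.resize(c['image'][220:340,220:340],(400,400),interpolation=3)
a=cv2.resize(p['image'][190:310,190:310],(400,400),interpolation=3)
cv2.imwrite('pics/v3.png',np.hstack([a,d]))
E
python3 press.py
```

```text
f0 0.111901137662509
-10 -10.04 62.5 -0.21
-8 -8.03 62.5 -0.11
-6 -6.04 62.5 -0.25
-4 -4.03 62.5 -0.05
-2 -2.05 62.5 -0.35
0 -0.08 62.5 0.43
2 1.49 62.4 3.59
4 3.76 62.4 4.63
6 5.45 62.4 5.53
8 7.14 62.4 6.26
10 8.81 62.4 7.2
11.435510172686483 7.801521891090435
27.2667 [518.5220552  141.34798483  62.36163011] 39.236978310373374 [-8.18393296 -1.32282611  1.7205507 ] [-0.09  1.05  0.13]
```

View pics/v3.png

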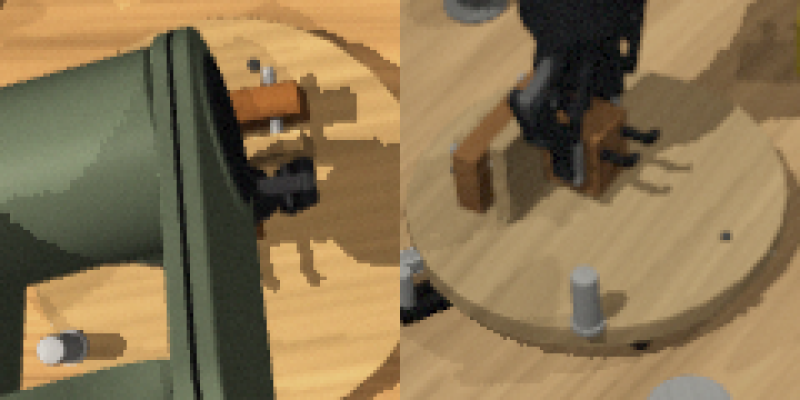

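```bash
python3 - <<'E'
from h import *
for _ in range(3):
    sleep(.4); s=state(); print(s['ee_pos'].round(2) if hasattr(s['ee_pos'],'round') else s['ee_pos'],np.round(s['wrist_force'],2),round(s['width'],2))
job_done(); print(s['time'])
E
```

```text
[518.52 141.33  62.36] [-8.59 -1.17  0.57] 39.74
[518.51 141.35  62.36] [-7.44 -0.52 -0.26] 39.47
[518.52 141.37  62.37] [-7.57 -0.86  0.84] 39.39
the job is handed in; nothing more can be done
28.6167
```

I turned the turntable to its stop, and the two-pronged block is now held pressed against the middle of the fence. The job was handed in at 28.6 s.

**Turntable:** I led it round by the peg through 1.22 rad until the force rose. The top picture then showed the tab against the stop post, and the last pictures showed the peg still in place.

**Block:** I picked up the wooden two-pronged block and pressed its flat back on the fence, with the prongs pointing away. The fingers read about 39.4 mm across it.

**Last checks:**
- **Push:** it was steady at about 7.5–8.7 N. By tool position the fence is in about 10 mm: contact came near 0 mm and the tool stopped near +10 mm.
- **Height:** the block's centre should be about 37 mm above the deck, worked out from the tool height.
- **Stillness:** the tool position stayed within 0.05 mm over the final second.
- **Squareness:** I judged upright and square only from the side picture and the grip direction, and did not measure it separately. The robot hid the block from the top camera.
- **Other things on the bench:** I planned the path clear of them, but did not measure them again at the end.

No check failed or disagreed.

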